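Press the push nut onto the tube rotator's spindle

ROBOT

A 7-joint arm with a two-finger parallel gripper is mounted at the origin on the work surface. World frame = base frame: x ahead of the robot, y to its left, z up, the work surface at z = 0. Lengths are in m, angles in rad, forces in N, time in s.
With the tool pointing down it reaches from about 0.4 to 0.85 m from the base axis. Payload 10.4 kg.
Tool frame: the origin (TCP) lies midway between the tips of the shut fingers; the grasp point (between the pads) lies 19 mm behind it (ctrl.grasp_offset is the z of the grasp point in the tool frame, in m); z points along the fingers, y is the line along which they close (so a half turn about z gives the same grasp; the last joint's range is limited). The gripper opens to 85 mm and grips with 20 to 120 N. Pads are 22 mm wide; open, the fingers measure 114 mm over their backs; the gripper's body (76 mm by 85 mm) begins 54 mm behind the grasp point. The pads swing forward as they close: fully open they stand 13 mm farther back than shut.
Start: joints at [-1.25, 0.332, -0.065, 1.46, 0.022, 1.35, -0.088], TCP at [0.211, 0.588, 0.231] pointing down, gripper open.
Joint ranges: [-2.6, 2.6], [-0.5, 2.12], [-1.47, 1.34], [0.16, 2.42], [-1.27, 4.41], [0.06, 2.06], [-2.6, 2.6]. Speed limits (rad/s): [2.22, 2.22, 2.79, 2.79, 3.14, 3.14, 3.14].

INTERFACE

Orientations are given as a unit quaternion [w, x, y, z].
In Python, from plant import ctrl gives the robot as it stands. Calls block until the motion is done:
- ctrl.movep(position, orientation): joint-space move of the TCP to a pose.
- ctrl.movel(position, rot=None, v=0.15): straight line of the TCP; rot=None keeps the orientation; v is the mean speed in m/s.
- ctrl.movej(angles): joint-space move.
- ctrl.command_gripper(opening): opening from 0.0 (shut) to 1.0 (fully open); the grip force is fixed at half the most; returns when the fingers have stopped.
- ctrl.wait(seconds).
- ctrl.ik(position, orientation): joint angles nearest the present ones, or None.
- ctrl.get_obs(): the state.
- ctrl.capture(name): name is "side" or "top" or "wrist"; returns (picture, depth): 384x512x3 uint8, red, green, blue; 384x512 float32, m along the optical axis (not along the pixel's ray), 0 where there is no reading.
- ctrl.camera_info(name): a dict with "intrinsics" (3x3 intrinsics, pixels), "cam_to_world" (4x4, takes a point from camera to world coordinates). Camera axes: x right, y down, z forward; pixel columns grow to the right and rows downward; lengths in m; the calibration is good to about 2 mm. A picture is of the moment at which its call begins: read the wrist's pose just before it. camera_info takes no time and is no camera call; for the wrist camera it gives the pose at the moment of the call.
A pose or a line that the arm cannot do raises ctrl.IKError and nothing moves.
- ctrl.close_job(): hands the job in; it is judged then, once.
The state is a dict: "t": time; "joint_positions": joint angles; "qvel": joint speeds; "joint_efforts": joint torques, N m; "position": TCP position; "orientation": TCP orientation; "contact_force": force on the tool from outside, world axes, zero at the start; "moment": the same for the moment, N m; "opening": opening from 0.0 (shut) to 1.0 (fully open); "grasp_force": force on a finger pad.
Only numpy, scipy, OpenCV 4.12 (cv2) and the standard library are available. Lean on these libraries where they do the work, as an engineer would, in place of code of your own. Each camera call takes 0.05 s, during which the arm holds its last target. There are 200 camera calls.

TASK

The tube rotator has had its disc cleaned and put back on; fit the retainer. Take the smaller of the two toothed push nuts from the parts tray, slip it over the tip of the upright spindle the way up it lies, and press it straight down until it sits tight on the hub and has pushed the disc about 2 mm down onto its rubber ring, without crushing the ring, then let go. Leave the other hardware in the tray and the bottles undisturbed.

Things in the scene. Friction and masses are not known exactly. Their poses are not given: they have to be found in the camera images.
- nut_c (a point): Centre (half-way up, on the axis) of the push nut to fit: steel barrel, 28 mm across, 14 mm high, open right through, standing on the tray floor the right way up (z axis = its axis, up). Bore: 1 mm wider than the spindle, 16 mm wide at the lower rim; six spring teeth slanting inward and up start 9 mm above its underside. 30 g. It lies in any of three places in a row, 65 mm apart.
- spindle_tip (a point): Tip of the spindle, on its axis, 192 mm above the bench: a plain steel shaft, fixed, vertical, 10 mm across, its last 5 mm a cone tapering to 5 mm. The nut's teeth need up to about 10 N to spread over the cone, then drag at 4 to 7 N down the shaft; they bite and hold the nut wherever it is left.
- rotator: The tube rotator: white base 210 x 150 mm, grey motor head; origin under its centre, spindle straight above. The disc (210 mm across) has a white hub, 24 mm across, around the spindle; its flat top, where the nut lands, is 16 to 30 mm below the tip, by the shims fitted: different each time, not measured, found by feel. Clipped-on tubes, beyond 64 mm radius, reach 4 mm above the hub's top.
- disc (a joint): How far disc and hub are pushed down on the rubber ring under them (m): 0 when free, grows downward. The ring gives 4 N per mm, so the push on the seated nut, while it moves, is its drag (4 to 7 N) plus 4 N for each mm: 12 to 15 N in all at 2 mm. Once it stops the teeth take over part of this. Past 3.5 mm (18 to 21 N in all) the ring is crushed. Fingers that open may draw the nut back by up to 0.6 mm; it can be pressed again.
- tray: Shallow white parts tray, 150 x 230 mm, rim 18 mm above the bench, top of its floor 3 mm above the bench, walls 3 mm. Origin at the centre of its underside. Three pieces of hardware lie in a row along its long (y) axis; across the row, along its x axis, the fingers have most room.
- nut_big_c (a point): Centre of the other push nut, too wide for this spindle: 38 mm across, 12 mm high; stays in the tray.
- spacer_c (a point): Centre of a plain brass spacer ring, 28 mm across but only 5 mm high, no teeth; stays in the tray.
- bottle_a_c (a point): Point 50 mm up the axis (z, up) of a standing glass serum bottle with an aluminium crimp cap, 53 mm across, 99 mm high, beyond the tray and the rotator; stays.
- bottle_b_c (a point): The same point of a second such bottle; stays.
Not all that is in view belongs to the job. What is shaped like the part that bears nut_c but green or turquoise is not meant.

How it is judged:
By the outcome, as a careful person would: the job done as asked, in the order asked, and still so for the second after the job is handed in, with the robot touching nothing.
It also fails if it takes over 51 s, if anything falls off the work surface, if the arm or the gripper's body presses on something with over 40 N, if the wrist force passes 120 N, or if a joint passes its speed limit or range.

## Working session

There is one attempt and no reset: what is moved stays moved. The work goes in short steps, each a Python script; the robot and the scene stay as the last script left them, time stands still between calls to the robot, and variables do not carry over. Pictures are saved under pics/ and viewed, at most 10 in all, crops included, and the job is handed in when it is done.

```bash
ls; mkdir -p pics; cat > h.py <<'E'
import numpy as np, cv2
from plant import ctrl
def snap(n,f=None):
    info=ctrl.camera_info(n); p,d=ctrl.capture(n)
    if f: cv2.imwrite('pics/'+f+'.png',p[:,:,::-1]); np.savez('pics/'+f+'.npz',p=p,d=d,K=info['intrinsics'],T=info['cam_to_world'])
    return p,d,np.array(info['intrinsics']),np.array(info['cam_to_world'])
def world(u,v,z,K,T):
    c=np.linalg.inv(K)@np.array([u,v,1.]); return (T@np.append(c*z,1))[:3]
def ray(u,v,h,K,T):
    r=T[:3,:3]@np.linalg.inv(K)@np.array([u,v,1.]); o=T[:3,3]; return o+r*(h-o[2])/r[2]
def cloud(d,K,T):
    v,u=np.indices(d.shape); P=np.stack([(u-K[0,2])/K[0,0]*d,(v-K[1,2])/K[1,1]*d,d],-1)
    return P@T[:3,:3].T+T[:3,3]
E
python3 - <<'E'
from h import *
np.set_printoptions(precision=4,suppress=True)
for n in ['top','side']:
    p,d,K,T=snap(n,n+'0'); print(n,K,T)
o=ctrl.get_obs();print(o['t'],o['position'],o['orientation'],o['contact_force'],ctrl.grasp_offset)
a=[cv2.imread(f'pics/{n}0.png') for n in('top','side')]
E
```

```text
pics
top [[406.3619   0.     255.2498]
 [  0.     406.3619 194.4773]
 [  0.       0.       1.    ]] [[-0.0408 -0.9759  0.2143  0.394 ]
 [-0.9992  0.04   -0.0079  0.068 ]
 [-0.0009 -0.2145 -0.9767  1.0907]
 [ 0.      0.      0.      1.    ]]
side [[414.6183   0.     258.9489]
 [  0.     414.6183 191.953 ]
 [  0.       0.       1.    ]] [[-0.9962 -0.0616  0.0613  0.5286]
 [-0.0865  0.7663 -0.6366  0.6236]
 [-0.0078 -0.6395 -0.7688  0.7855]
 [ 0.      0.      0.      1.    ]]
0.1 [0.2106 0.5881 0.2306] [-0.0001  0.1711  0.9853 -0.0006] [-0.6437  0.3473  0.6252] -0.0187
```

View pics/top0.png

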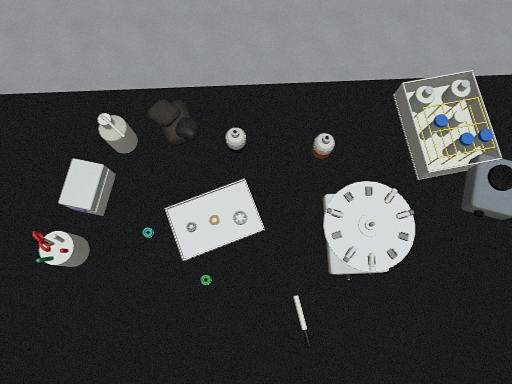

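View pics/side0.png

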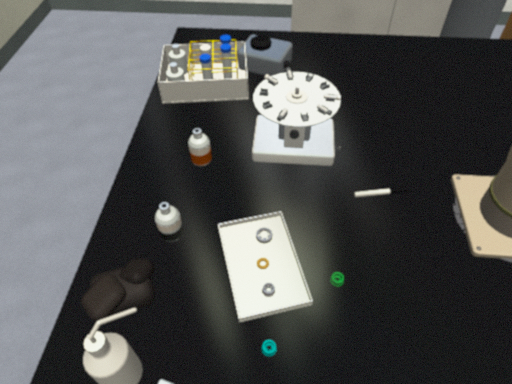

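Top view: candidates are the steel ring at (192,227), the brass spacer at (214,220), the bigger steel nut at (240,218), and the turquoise (148,232) and green (206,280) decoys. By the description I choose (192,227). The spindle is at about (371,225).

```bash
python3 - <<'E'
from h import *
np.set_printoptions(precision=4,suppress=True)
z=np.load('pics/top0.npz');p,d,K,T=[z[k] for k in 'pdKT']
for n,u,v,h in[('nut',192,227,.017),('sp',214,220,.008),('big',240,218,.015),('tip',371,224,.192),('c1',166,209,.018),('c2',247,180,.018),('c3',264,231,.018),('c4',184,259,.018),('botA',235,132,.099),('botB',326,139,.099)]:
    print(n,ray(u,v,h,K,T))
P=cloud(d,K,T)
# spindle: points around, z
m=(d>0)&(P[...,2]>.175)&(P[...,2]<.21); 
s=np.zeros_like(m); s[214:236,360:382]=1
v,u=np.nonzero(m&s); 
for a,b in list(zip(v,u))[:25]: print(b,a,P[a,b],end=';')
print('disc',np.median(P[205:215,365:375,2]))
A=cv2.resize(p[200:250,165:265],None,fx=4,fy=4,interpolation=cv2.INTER_CUBIC)
B=cv2.resize(p[205:245,350:390],None,fx=9,fy=9,interpolation=cv2.INTER_CUBIC)
B=cv2.resize(B,(360,360));C=np.zeros((360,760,3),np.uint8);C[:200,:400]=A;C[:,400:]=B
cv2.imwrite('pics/c1.png',C[:,:,::-1])
E
```

```text
nut [0.5481 0.2309 0.017 ]
sp [0.5659 0.173  0.008 ]
big [0.5673 0.1027 0.015 ]
tip [ 0.5134 -0.1942  0.192 ]
c1 [0.5994 0.3001 0.018 ]
c2 [0.6707 0.0801 0.018 ]
c3 [0.5294 0.0402 0.018 ]
c4 [0.4646 0.2523 0.018 ]
botA [0.7791 0.1055 0.099 ]
botB [ 0.7503 -0.1281  0.099 ]
367 221 [ 0.5228 -0.1907  0.1754];369 221 [ 0.5224 -0.1948  0.1769];369 222 [ 0.5203 -0.1949  0.1757];370 222 [ 0.5193 -0.1953  0.1823];371 222 [ 0.5188 -0.1966  0.1854];372 222 [ 0.5175 -0.1964  0.1936];373 222 [ 0.5186 -0.2011  0.1854];366 223 [ 0.5183 -0.188   0.1753];369 223 [ 0.518  -0.1947  0.1757];370 223 [ 0.5162 -0.1934  0.1881];371 223 [ 0.516  -0.1953  0.189 ];372 223 [ 0.5158 -0.1973  0.19  ];373 223 [ 0.5158 -0.1997  0.1893];374 223 [ 0.5152 -0.2007  0.1933];366 224 [ 0.516  -0.1876  0.1759];369 224 [ 0.5155 -0.1939  0.1778];370 224 [ 0.514  -0.1932  0.1877];371 224 [ 0.5139 -0.1953  0.1882];372 224 [ 0.5136 -0.1971  0.1899];373 224 [ 0.5136 -0.1996  0.189 ];374 224 [ 0.5132 -0.2012  0.191 ];370 225 [ 0.5123 -0.1942  0.1834];371 225 [ 0.5118 -0.1954  0.1872];372 225 [ 0.5113 -0.1967  0.1905];373 225 [ 0.5115 -0.1997  0.1876];disc 0.16330170673486566
```

View pics/c1.png

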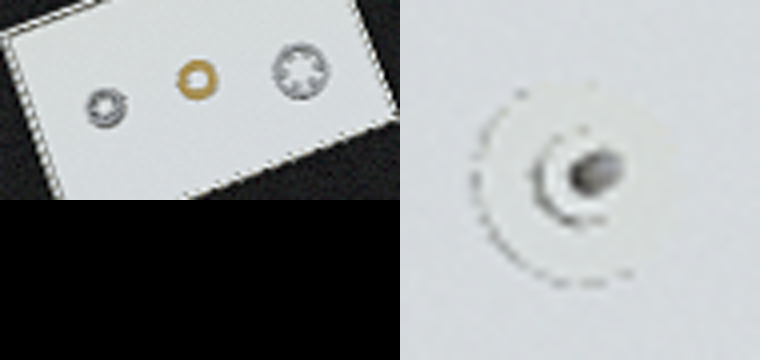

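Crop: the left grey ring has teeth and is the smaller of the two steel nuts, so the choice is confirmed. The brass ring is plain and the right one is wider. I'll go above the nut and look from near.

```bash
cat >> h.py <<'E'
def down(yaw): # tool y axis at angle yaw (rad)
    a=(yaw+np.pi/2)/2; return np.array([0,np.cos(a),np.sin(a),0])
E
python3 - <<'E'
from h import *
np.set_printoptions(precision=4,suppress=True)
best=None
for y in (17,197):
    for h in (.13,):
        q=ctrl.ik([.548,.231,h],down(np.radians(y))); q2=ctrl.ik([.514,-.197,.26],down(np.radians(y))); print(y,q,q2)
        if q is not None and q2 is not None and (best is None or abs(q[6])<abs(best[1][6])): best=(y,q)
print(best); ctrl.movep([.548,.231,.13],down(np.radians(best[0])))
p,d,K,T=snap('wrist','w1');print(T,K[0,0],ctrl.get_obs()['t'])
E
```

```text
17 [-0.7617  0.3488  0.3498  1.6865 -0.1299  1.1292 -0.0789] [-0.7406  0.3047  1.2491  1.6638 -0.2937  1.3867  0.8462]
197 [ 0.4195  0.6838 -1.2447  1.6228  0.6647  1.326   2.5106] [-0.6942  0.2663  1.1693  1.6627 -0.2494  1.3787 -2.3343]
(17, array([-0.7617,  0.3488,  0.3498,  1.6865, -0.1299,  1.1292, -0.0789]))
[[ 0.9553  0.2794  0.0969  0.5216]
 [ 0.2957 -0.904  -0.3088  0.3121]
 [ 0.0013  0.3236 -0.9462  0.2722]
 [ 0.      0.      0.      1.    ]] 337.33231810344336 1.975
```

View pics/w1.png

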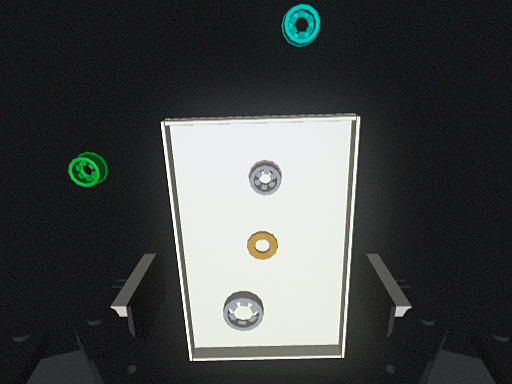

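Wrist view: the toothed steel nut is at about (265,176), the spacer at (262,245) and the big nut at (243,311). The tray is well aligned with the fingers.

```bash
python3 - <<'E'
from h import *
np.set_printoptions(precision=4,suppress=True)
z=np.load('pics/w1.npz');p,d,K,T=[z[k] for k in 'pdKT']
for n,u,v,h in[('nut',265,176,.017),('sp',262,245,.008),('big',243,309,.015),('tl',165,122,.018),('tr',357,118,.018),('br',343,358,.018),('bl',192,358,.018)]: print(n,ray(u,v,h,K,T))
P=cloud(d,K,T); s=np.zeros(d.shape,bool); s[150:205,238:292]=1
m=s&(d>0)&(P[...,2]>.0135); q=P[m]; print(len(q),q[:,:2].min(0),q[:,:2].max(0),np.median(q,0),q[:,2].max())
(c,r)=cv2.minEnclosingCircle(q[:,:2].astype(np.float32)*1000);print(c,r)
print(np.median(P[190:230,200:230].reshape(-1,3),0))
c=cv2.resize(p[140:220,215:315],None,fx=6,fy=6,interpolation=cv2.INTER_CUBIC);cv2.imwrite('pics/c2.png',c[:,:,::-1])
E
```

```text
nut [0.5482 0.2387 0.017 ]
sp [0.5657 0.1749 0.008 ]
big [0.5674 0.1103 0.015 ]
tl [0.4642 0.2572 0.018 ]
tr [0.6001 0.3023 0.018 ]
br [0.6749 0.0864 0.018 ]
bl [0.5359 0.0436 0.018 ]
406 [0.5369 0.2222] [0.5622 0.2472] [0.549  0.2351 0.0161] 0.018407556830661864
(549.4652099609375, 234.83956909179688) 12.782744407653809
[0.5172 0.1929 0.0024]
```

View pics/c2.png

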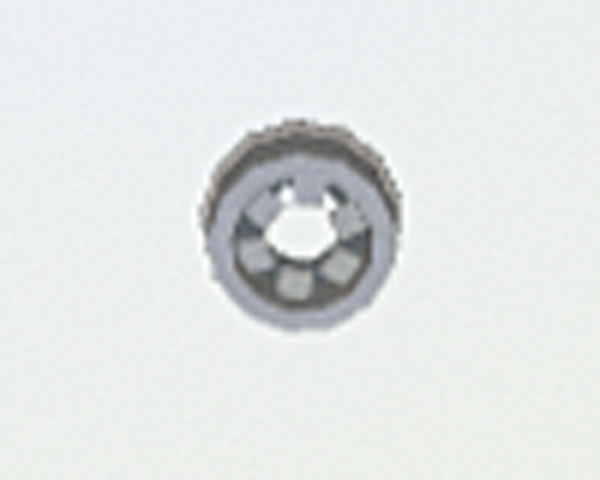

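The top rim's centre in the crop is about (301,240), i.e. (265.2,180) in the picture, which puts the nut at (0.549,0.235). I'll grasp it there with the tips 4.5 mm above its underside.

```bash
python3 - <<'E'
from h import *
np.set_printoptions(precision=4,suppress=True)
ctrl.movel([.549,.2347,.0075],rot=down(np.radians(17.5)),v=.12)
ctrl.command_gripper(0.0)
o=ctrl.get_obs();print(o['t'],o['position'],o['opening'],o['grasp_force'],o['contact_force'])
ctrl.movel([.549,.2347,.12],v=.15)
o=ctrl.get_obs();print(o['t'],o['position'],o['opening'],o['grasp_force'],o['contact_force'])
ctrl.movep([.514,-.198,.26],down(np.radians(17.5)))
o=ctrl.get_obs();print(o['t'],o['position'],o['contact_force'])
p,d,K,T=snap('wrist','w2'); snap('top','top2'); print(T)
a=cv2.imread('pics/w2.png')
cv2.imwrite('pics/c3.png',cv2.resize(a,None,fx=1.5,fy=1.5))
E
```

```text
3.7417 [0.5492 0.2348 0.0081] 0.29670323424882844 58.6352256277587 [-1.8775 -0.7156  4.9261]
4.6417 [0.5484 0.2345 0.119 ] 0.29579339540259975 58.96921030489466 [ 0.1665 -0.3204 -0.5425]
6.3083 [ 0.5145 -0.1965  0.2595] [0.6052 0.382  0.2841]
[[ 0.9529  0.2867  0.0986  0.4881]
 [ 0.3032 -0.9016 -0.3085 -0.1175]
 [ 0.0005  0.3239 -0.9461  0.4015]
 [ 0.      0.      0.      1.    ]]
```

View pics/c3.png

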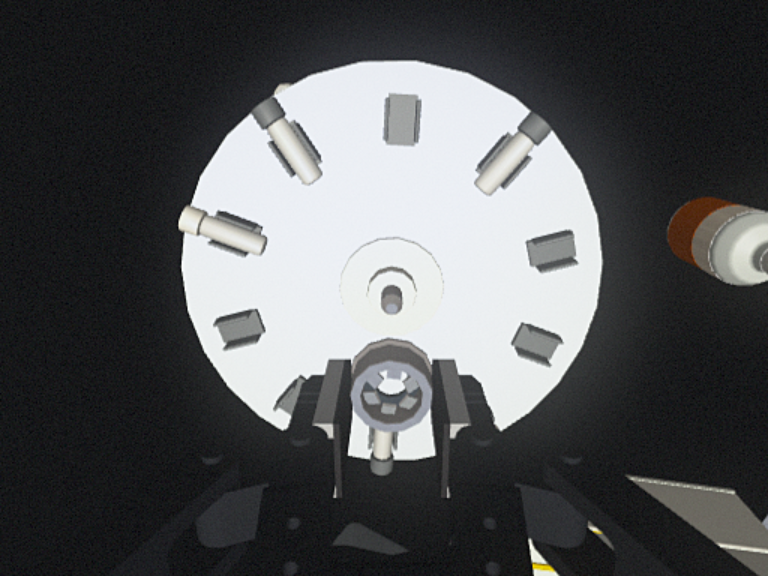

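The nut is held squarely between the pads at about (391,388)/1.5, and the spindle tip is at about (392,307)/1.5. I'll measure both in one enlarged crop.

```bash
python3 - <<'E'
import cv2
a=cv2.imread('pics/w2.png')[185:295,215:310]
cv2.imwrite('pics/c4.png',cv2.resize(a,None,fx=5.4,fy=5.4,interpolation=cv2.INTER_CUBIC))
E
```

```text
(no output)
```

View pics/c4.png

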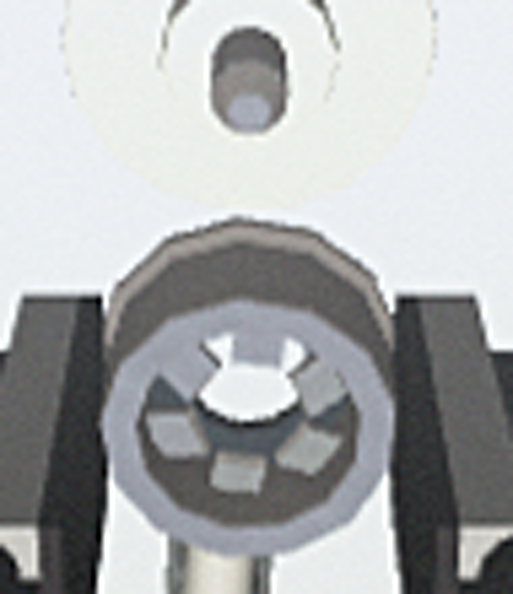

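```bash
python3 - <<'E'
from h import *
np.set_printoptions(precision=4,suppress=True)
z=np.load('pics/w2.npz');p,d,K,T=[z[k] for k in 'pdKT']
tip=ray(260.7,205.15,.192,K,T); nut=ray(260.5,263.7,.2684,K,T); o=ctrl.get_obs()
print(tip,nut,nut-o['position'],tip[:2]-nut[:2])
print('nut depth from cam',(np.linalg.inv(T)@np.append(nut,1))[2], d[262:264,240:243])
P=cloud(d,K,T); print(P[206:208,258:264,2], np.median(P[175:181,255:265,2]),P[195:205,240:248].mean((0,1)),np.median(P[150:158,255:265,2]))
z=np.load('pics/top2.npz');
E
```

```text
[ 0.5139 -0.1979  0.192 ] [ 0.513  -0.1957  0.2684] [-0.0014  0.001   0.0089] [ 0.0008 -0.0021]
nut depth from cam 0.15250291760692927 [[0.1535 0.1573 0.159 ]
 [0.1542 0.1562 0.1597]]
[[0.1865 0.1862 0.1862 0.1868 0.187  0.1858]
 [0.1863 0.1856 0.1861 0.1868 0.1857 0.1866]] 0.16538839350855045 [ 0.5033 -0.207   0.1672] 0.16251098842007433
```

```bash
python3 - <<'E'
from h import *
np.set_printoptions(precision=4,suppress=True)
z=np.load('pics/w2.npz');p,d,K,T=[z[k] for k in 'pdKT']
P=cloud(d,K,T)
def proj(X): 
    c=np.c_[X,np.ones(len(X))]@np.linalg.inv(T).T; return c[:,:2]/c[:,2:3]*K[0,0]+K[:2,2]
t=np.linspace(0,2*np.pi,72)
for D in(.025,.028):
  for zt in(.2684,.259):
    for dz in(0,.014):
      q=proj(np.c_[.513+D/2*np.cos(t),-.1957+D/2*np.sin(t),0*t+zt-dz]); print(D,zt,dz,'u',q[:,0].min(),q[:,0].max(),'v',q[:,1].min(),q[:,1].max())
print('obs top u 234-287.6 v 240-287.6; bottom vmin 225.3')
# points on the nut by height
s=np.zeros(d.shape,bool);s[222:292,234:289]=1
q=P[s&(d>0)&(P[...,2]>.235)];print(len(q),np.percentile(q[:,2],[5,25,50,75,95]))
top=q[q[:,2]>np.percentile(q[:,2],95)-.004]; print(top.min(0),top.max(0),cv2.minEnclosingCircle((top[:,:2]*1000).astype(np.float32)))
print(np.round(P[285:288,250:272:4,2],4),np.round(P[242:244,250:272:4],4))
E
```

```text
0.025 0.2684 0 u 232.79460846211663 288.1006804086212 v 238.85565257745722 287.1390236702521
0.025 0.2684 0.014 u 235.00588286314752 285.88962055029043 v 225.1606205391888 270.33018981557206
0.025 0.259 0 u 234.31935901167998 286.5760327259775 v 229.40607153701325 275.5561920639298
0.025 0.259 0.014 u 236.30237331180683 284.59345167251837 v 217.15876416043614 260.4426176373895
0.028 0.2684 0 u 229.47648744359975 291.42365843319635 v 235.79051908393666 289.87760300670135
0.028 0.2684 0.014 u 231.95293503935315 288.9464202771425 v 222.30607356321 272.9036791685542
0.028 0.259 0 u 231.18408408656816 289.7154601115111 v 226.48546742935588 278.1818868448284
0.028 0.259 0.014 u 233.40489913679744 287.4942383711782 v 214.43061562836647 262.91516713348983
obs top u 234-287.6 v 240-287.6; bottom vmin 225.3
2722 [0.2561 0.2606 0.2644 0.2673 0.2683]
[ 0.501  -0.21    0.2643] [ 0.5287 -0.1838  0.2698] ((515.1055297851562, -197.67788696289062), 14.712907791137695)
[[0.2675 0.2678 0.267  0.2682 0.2679 0.268 ]
 [0.1744 0.2669 0.2689 0.2678 0.2683 0.2686]
 [0.1748 0.2667 0.2669 0.2676 0.2671 0.1632]] [[[ 0.5055 -0.1875  0.2669]
  [ 0.5071 -0.1865  0.2677]
  [ 0.5088 -0.186   0.2675]
  [ 0.5105 -0.1856  0.2674]
  [ 0.5121 -0.1847  0.2681]
  [ 0.5137 -0.184   0.2683]]

 [[ 0.5056 -0.1878  0.2671]
  [ 0.5072 -0.1869  0.2679]
  [ 0.509  -0.1866  0.2673]
  [ 0.5106 -0.1858  0.2679]
  [ 0.5122 -0.1851  0.2681]
  [ 0.5142 -0.1853  0.2668]]]
```

The nut's height agrees with the picture (the visible top face measures about 25 mm), so I trust the relative offset nut→tip of (+0.8, -2.1) mm. I'll correct it, come down to just above the tip and look again.

```bash
python3 - <<'E'
from h import *
np.set_printoptions(precision=4,suppress=True)
o=ctrl.get_obs();print(o['t'],o['position'])
g=o['position'][:2]+[.0008,-.0021]; c=[*g,.202]
ctrl.movel(c,rot=down(np.radians(17.5)),v=.08); ctrl.wait(.3)
o=ctrl.get_obs();print(o['t'],c,o['position'],o['contact_force'])
p,d,K,T=snap('wrist','w3')
P=o['position']
def proj(X): 
    c=np.linalg.inv(T)@np.append(X,1); return c[:2]/c[2]*K[0,0]+K[:2,2]
print('tip px', proj([.5139,-.1979,.192]),'nut top', proj(P+[-.0014,.001,.0089]))
a=p[185:295,215:310,::-1]
cv2.imwrite('pics/c5.png',cv2.resize(a,None,fx=5.4,fy=5.4,interpolation=cv2.INTER_CUBIC))
E
```

```text
6.4083 [ 0.5144 -0.1967  0.2595]
7.5833 [np.float64(0.5152409316208619), np.float64(-0.19883359912564577), 0.202] [ 0.5154 -0.1988  0.2023] [-1.0403 -0.1152 -0.7123]
tip px [260.5394 242.9683] nut top [260.8832 263.3559]
```

View pics/c5.png

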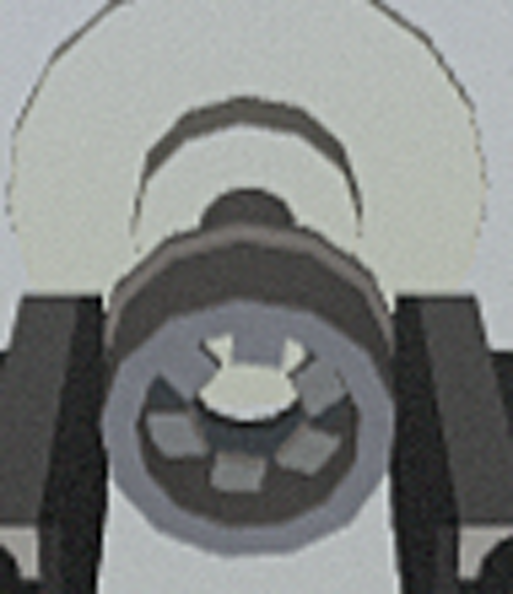

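Tip and nut are both centred at column ~248 of the crop, and the bore is just above the tip. I'll descend by feel, watching side force.

```bash
cat >> h.py <<'E'
import json
def fz(n=4):
    F=[]
    for _ in range(n): ctrl.wait(.01); F.append(ctrl.get_obs()['contact_force'])
    return np.mean(F,0)
E
python3 - <<'E'
from h import *
np.set_printoptions(precision=4,suppress=True)
o=ctrl.get_obs(); x,y=.51524,-.19883; f0=fz(10); json.dump(list(f0),open('f0.json','w'))
for z in np.arange(.199,.1825,-.0015):
    ctrl.movel([x,y,z],v=.03); f=fz(); o=ctrl.get_obs(); print(round(o['t'],2),round(z,4),o['position'],f-f0,o['moment'],round(o['opening'],4))
    if np.linalg.norm((f-f0)[:2])>4 or (f-f0)[2]>14: break
E
```

```text
8.0 0.199 [ 0.5151 -0.1988  0.1988] [-0.2072 -0.4669 -0.1504] [-0.0463  0.0258 -0.0023] 0.2975
8.28 0.1975 [ 0.5152 -0.1988  0.1974] [-0.2338 -0.5837 -0.181 ] [-0.0085  0.0523  0.0134] 0.2982
8.57 0.196 [ 0.5152 -0.1988  0.1959] [-0.0771  0.2468  0.1818] [-0.0302  0.122  -0.0222] 0.2957
8.85 0.1945 [ 0.5152 -0.1988  0.1944] [-0.1373 -0.2839  0.1411] [-0.0263 -0.0109 -0.0599] 0.3007
9.13 0.193 [ 0.5152 -0.1988  0.1929] [ 0.1146 -0.2772 -0.0624] [-0.0132 -0.002  -0.0219] 0.2987
9.42 0.1915 [ 0.5152 -0.1988  0.1914] [ 0.2157 -0.7148 -0.523 ] [-0.005   0.0102 -0.0242] 0.2956
9.7 0.19 [ 0.5152 -0.1987  0.1899] [-0.2563 -0.2476 -0.3232] [ 0.1454  0.0205 -0.0414] 0.2982
9.98 0.1885 [ 0.5152 -0.1987  0.1884] [-0.6186  1.1502 -0.2711] [0.211  0.043  0.0174] 0.2976
10.27 0.187 [ 0.5152 -0.1987  0.1869] [-0.0711  1.2601 -0.627 ] [0.3197 0.0175 0.0515] 0.2993
10.55 0.1855 [ 0.5153 -0.1987  0.1854] [-0.3435  1.8497  0.3958] [ 0.4434  0.0614 -0.0273] 0.3006
10.83 0.184 [ 0.5153 -0.1986  0.184 ] [-0.2817  2.3726  0.3084] [ 0.5633  0.0311 -0.0211] 0.2994
11.12 0.1825 [ 0.5153 -0.1987  0.1824] [0.4281 2.4313 0.3694] [ 0.602  -0.0579 -0.0019] 0.2995
```

```bash
python3 - <<'E'
from h import *
np.set_printoptions(precision=4,suppress=True)
x,y=.51524,-.19883; f0=np.array(json.load(open('f0.json')))
for i in range(5):
    y+=.0004; ctrl.movel([x,y,.1825],v=.02); f=fz(8)-f0; o=ctrl.get_obs(); print(round(y,5),o['position'],f,o['moment'])
    if f[1]<.5: break
for z in np.arange(.1815,.1745,-.001):
    ctrl.movel([x,y,z],v=.02); f=fz()-f0; o=ctrl.get_obs(); print(round(o['t'],2),round(z,4),o['position'],f,o['moment'],round(o['opening'],4))
    if np.linalg.norm(f[:2])>4 or f[2]>12: break
json.dump([x,y],open('xy.json','w'))
E
```

```text
-0.19843 [ 0.5152 -0.1986  0.1824] [ 0.4308  1.2285 -0.5488] [ 0.2863 -0.0871 -0.0043]
-0.19803 [ 0.5151 -0.1984  0.1825] [ 0.7894 -1.4708 -1.5502] [-0.3317 -0.1384  0.0347]
12.03 0.1815 [ 0.5153 -0.1981  0.1816] [ 0.1096 -1.0746  0.3872] [-0.1521 -0.077   0.0082] 0.2976
12.32 0.1805 [ 0.5153 -0.198   0.1805] [ 0.1616 -0.8393  1.4657] [-0.0987 -0.1217 -0.03  ] 0.3008
12.6 0.1795 [ 0.5153 -0.198   0.1794] [-0.056  -0.4102  0.7348] [-0.123  -0.1226 -0.0331] 0.2977
12.88 0.1785 [ 0.5153 -0.198   0.1784] [ 0.3433 -0.6882  1.0697] [-0.0936 -0.1312 -0.0282] 0.2982
13.17 0.1775 [ 0.5153 -0.198   0.1776] [-0.8184 -0.2225  4.2253] [ 0.0526  0.1325 -0.0322] 0.2987
13.45 0.1765 [ 0.5153 -0.198   0.1768] [-1.119   0.4998  6.2574] [ 0.1367  0.3517 -0.0238] 0.2995
13.73 0.1755 [ 0.5153 -0.198   0.1761] [-3.1168  1.0861  9.668 ] [ 0.2849  0.6527 -0.0042] 0.2947
14.02 0.1745 [ 0.5153 -0.1981  0.1753] [-3.9929  1.105  12.4167] [0.3062 0.9422 0.016 ] 0.296
```

Force rises either because the teeth are spreading or because the nut has met the hub. The static cameras can tell: if the disc has sunk, its depth has changed.

```bash
cat >> h.py <<'E'
def disc():
    r={}
    for n,box in (('side',(70,125,250,345)),('top',(180,275,322,418))):
        z=np.load(f'pics/{n}0.npz'); s=np.zeros(z['d'].shape,bool); s[box[0]:box[1],box[2]:box[3]]=1
        P0=cloud(z['d'],z['K'],z['T'])[...,2]
        D=np.mean([snap(n)[1] for _ in range(4)],0); P1=cloud(D,z['K'],z['T'])[...,2]
        m=s&(z['d']>0)&(abs(P0-.163)<.006)&(abs(P1-P0)<.008)
        r[n]=(int(m.sum()),round(float(np.mean(P1[m]-P0[m]))*1e3,2),round(float(np.median(P0[m])),4))
    return r
E
python3 - <<'E'
from h import *
np.set_printoptions(precision=4,suppress=True)
x,y=json.load(open('xy.json')); f0=np.array(json.load(open('f0.json')))
print(disc())
z=.1745
for i in range(2):
    x-=.0003; ctrl.movel([x,y,z],v=.02); f=fz(8)-f0; o=ctrl.get_obs(); print(round(x,5),o['t'],o['position'],f,o['moment'])
    if f[0]>-1: break
json.dump([x,y],open('xy.json','w'))
E
```

```text
{'side': (2705, -2.89, 0.1639), 'top': (3319, -3.05, 0.1631)}
0.51494 14.7333 [ 0.5153 -0.198   0.1754] [-3.3181  1.4806 11.3523] [0.2934 0.6154 0.0133]
0.51464 15.05 [ 0.5153 -0.1981  0.1754] [-1.336   1.1439 10.4821] [0.2605 0.3002 0.0311]
```

```bash
python3 - <<'E'
from h import *
z=np.load('pics/top0.npz'); w=np.load('pics/top2.npz')
p,d,K,T=snap('top','top3'); 
C=lambda d:cloud(d,z['K'],z['T'])[...,2]
P0,P2,P3=C(z['d']),C(w['d']),C(d)
s=np.zeros(d.shape,bool); s[180:275,322:418]=1
for n,A,B in(('2-0',P2,P0),('3-0',P3,P0),('3-2',P3,P2)):
    m=s&(abs(B-.163)<.006)&(abs(A-B)<.008); e=(A-B)[m]; print(n,m.sum(),e.mean()*1e3,np.median(e)*1e3)
# reference: tray floor & table
for n,b in(('tray',(200,240,175,250)),('table',(290,370,100,250)),('base',(262,274,330,380))):
    q=slice(b[0],b[1]),slice(b[2],b[3]); print(n,np.median((P2-P0)[q])*1e3,np.median((P3-P0)[q])*1e3, np.median(P0[q]))
E
```

```text
2-0 4257 0.050151789640216146 0.08532851689535548
3-0 3318 -2.9100997984705588 -3.0057476747151757
3-2 3228 -2.943854247533753 -3.06879694383716
tray -0.047252584007284604 -0.0663194694083824 0.0030599259422057212
table -0.049944526468226336 -0.09466088327447775 -0.00028554629421129185
base 0.02164637578244699 -1.3002365402877136 0.045668110858355315
```

The disc really is down 2.9–3.0 mm (the tray and table references read 0). That is inside the 3.5 mm limit but past the target. I'll ease the push and see whether the nut comes back up towards 2 mm.

```bash
python3 - <<'E'
from h import *
np.set_printoptions(precision=4,suppress=True)
x,y=json.load(open('xy.json')); f0=np.array(json.load(open('f0.json')))
for z in (.1752,.1758,.1763,.1768):
    ctrl.movel([x,y,z],v=.02); f=fz(8)-f0; D=disc(); o=ctrl.get_obs(); print(round(z,4),round(o['t'],2),o['position'],f,D['side'][1],D['top'][1])
    if f[2]<-6 or D['side'][1]>-2.25: break
E
```

```text
0.1752 15.82 [ 0.5152 -0.198   0.1756] [ 0.6129 -0.2089  6.2613] -2.64 -2.81
0.1758 16.53 [ 0.5152 -0.198   0.1759] [ 4.6294 -0.8577  1.7572] -2.46 -2.65
0.1763 17.25 [ 0.5151 -0.198   0.176 ] [ 6.6471 -1.5306 -2.1737] -2.35 -2.52
0.1768 17.97 [ 0.5151 -0.198   0.1762] [ 7.8414 -2.733  -5.7273] -2.25 -2.42
```

Now at about 2.3 mm. I'll take the side load and pull off, release, and measure.

```bash
python3 - <<'E'
from h import *
np.set_printoptions(precision=4,suppress=True)
f0=np.array(json.load(open('f0.json')))
ctrl.movel([.51505,-.19803,.1762],v=.02); print(fz(8)-f0)
ctrl.command_gripper(.6); ctrl.wait(.3); print(disc(),fz()-f0,ctrl.get_obs()['t'])
p,d,K,T=snap('wrist','w6')
a=p[130:330,140:390,::-1]; cv2.imwrite('pics/c6.png',cv2.resize(a,None,fx=3,fy=3,interpolation=cv2.INTER_CUBIC))
E
```

```text
[ 4.9074 -1.3214 -1.6661]
{'side': (2709, -2.43, 0.1639), 'top': (3291, -2.56, 0.1632)} [ 0.1775 -0.1222  0.2597] 19.3833
```

View pics/c6.png

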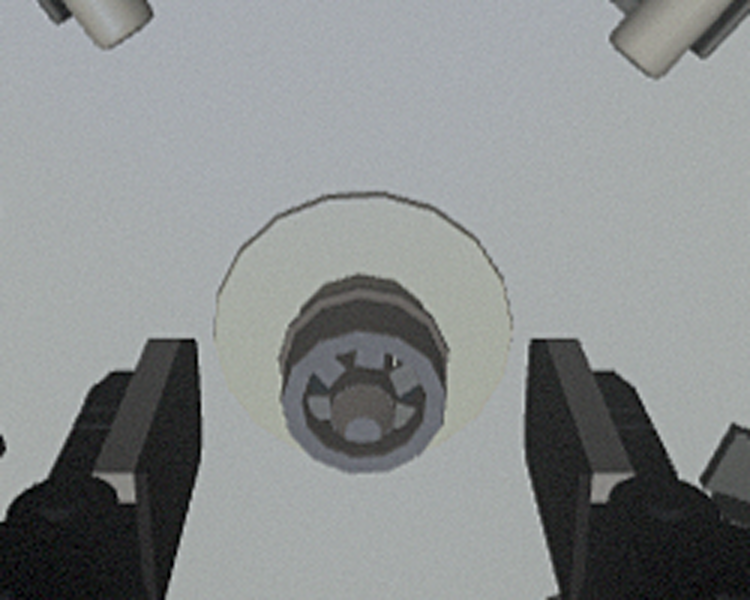

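The nut stands upright on the hub with the tip through the teeth (crop (363,405)) and the fingers are clear. Disc travel is about 2.5 mm. There is time to trim it, so I'll regrip and lift gently to nearer 2 mm.

```bash
python3 - <<'E'
from h import *
np.set_printoptions(precision=4,suppress=True)
f0=np.array(json.load(open('f0.json'))); x=.51524; y=-.198
ctrl.movel([x,y,.1762],v=.03); ctrl.command_gripper(0.0); f=fz(8)-f0; D=disc(); print(f,D['side'][1],D['top'][1],ctrl.get_obs()['position'])
z=.1762
while z<.1792:
    z+=.0006; ctrl.movel([x,y,z],v=.02); f=fz(8)-f0; D=disc(); o=ctrl.get_obs(); print(round(z,4),round(o['t'],2),o['position'],f,D['side'][1],D['top'][1])
    if abs(f[0])>3: x+=np.sign(f[0])*.0002
    if f[2]<-18 or D['side'][1]+D['top'][1]>-3.75: break
E
```

```text
[-2.2116  1.0481  4.8079] -2.59 -2.77 [ 0.5152 -0.198   0.1764]
0.1768 21.23 [ 0.5152 -0.198   0.1767] [-0.3126 -0.3601  0.4219] -2.42 -2.56
0.1774 21.94 [ 0.5151 -0.198   0.1772] [ 2.8277 -1.6883 -8.009 ] -2.17 -2.26
0.178 22.66 [ 0.5152 -0.198   0.1782] [-1.4236 -0.473  -0.766 ] -0.92 -1.03
```

The teeth slipped back to about 1 mm, so I'll press down again in fine steps to about 2.1 mm.

```bash
python3 - <<'E'
from h import *
np.set_printoptions(precision=4,suppress=True)
f0=np.array(json.load(open('f0.json'))); x=.51524; y=-.198; z=.178
while z>.1755:
    z-=.0003; ctrl.movel([x,y,z],v=.02); f=fz(5)-f0; D=disc(); o=ctrl.get_obs(); s=(D['side'][1]+D['top'][1])/2; print(round(z,4),round(o['t'],2),o['position'],f,s)
    if s<-2.05: break
ctrl.movel([x,y,o['position'][2]+.0001],v=.02); print(fz(5)-f0)
ctrl.command_gripper(.6); ctrl.wait(.4); print(disc(),fz()-f0,ctrl.get_obs()['t'])
E
```

```text
0.1777 23.35 [ 0.5153 -0.1981  0.1781] [-3.9109  1.0071  5.5032] -1.205
0.1774 24.04 [ 0.5155 -0.198   0.1779] [-4.256   1.0559  6.7727] -1.2850000000000001
0.1771 24.73 [ 0.5155 -0.1981  0.1778] [-4.5611  0.9691  8.0017] -1.435
0.1768 25.43 [ 0.5155 -0.1981  0.1776] [-4.5407  0.9879  9.2593] -1.58
0.1765 26.12 [ 0.5156 -0.1981  0.1774] [-5.0197  1.2985  9.6706] -1.775
0.1762 26.81 [ 0.5156 -0.1981  0.1772] [-5.4713  1.2253 10.4758] -1.9749999999999999
0.1759 27.5 [ 0.5156 -0.1981  0.177 ] [-5.619   1.4755 11.6543] -2.165
[-2.5645  0.4221  5.4108]
{'side': (2738, -1.56, 0.1639), 'top': (3315, -1.67, 0.1632)} [ 0.0977 -0.1681  0.055 ] 28.9917
```

```bash
python3 - <<'E'
from h import *
np.set_printoptions(precision=4,suppress=True)
f0=np.array(json.load(open('f0.json'))); x=.51524; y=-.198
z=.1768; ctrl.movel([x,y,z],v=.02); ctrl.command_gripper(0.0)
while z>.1745:
    f=fz(4)-f0; D=disc(); o=ctrl.get_obs(); s=(D['side'][1]+D['top'][1])/2; print(round(z,4),round(o['t'],2),o['position'],f,s)
    if s<-2.4 or o['t']>38: break
    z-=.0003; ctrl.movel([x,y,z],v=.02)
ctrl.movel([x,y,o['position'][2]],v=.02); print(fz(5)-f0)
ctrl.command_gripper(.6); ctrl.wait(.4); print(disc(),fz()-f0,ctrl.get_obs()['t'])
E
```

```text
0.1768 30.03 [ 0.5154 -0.198   0.177 ] [-0.3672  0.1422  3.3379] -1.805
0.1765 30.72 [ 0.5154 -0.198   0.1768] [-0.8948  1.1937  7.0838] -1.935
0.1762 31.4 [ 0.5155 -0.198   0.1767] [-2.0903  1.7109  8.6519] -2.035
0.1759 32.08 [ 0.5155 -0.198   0.1766] [-2.2108  2.4538 10.7508] -2.13
0.1756 32.77 [ 0.5155 -0.198   0.1764] [-2.6021  1.6034 12.1178] -2.2800000000000002
0.1753 33.45 [ 0.5155 -0.198   0.1762] [-3.1397  1.849  13.0182] -2.505
[-0.661   1.5365  7.4427]Traceback (most recent call last):
  File "<stdin>", line 10, in <module>
  File "h.py", line 26, in disc
    D=np.mean([snap(n)[1] for _ in range(4)],0); P1=cloud(D,z['K'],z['T'])[...,2]
               ~~~~^^^
  File "h.py", line 4, in snap
    info=ctrl.camera_info(n); p,d=ctrl.capture(n)
                                  ~~~~~~~~~~~~^^^
ValueError: 200 camera calls are used up
```

The cameras are used up. The last reading was 2.5 mm under load, and the previous release drew back about 0.5 mm, so it should now rest near 2 mm. I'll retreat and hand in.

```bash
python3 - <<'E'
from h import *
o=ctrl.get_obs(); print(o['t'],o['position'],o['opening'],o['contact_force'])
ctrl.movel([.51524,-.198,.27],v=.08); o=ctrl.get_obs(); print(o['t'],o['position'],o['contact_force'])
print(ctrl.close_job())
E
```

```text
34.5083 [ 0.51522111 -0.19800593  0.17615421] 0.5996681148120605 [ 0.68046229 -0.85265439  0.07030823]
35.8333 [ 0.51501255 -0.19788868  0.26946284] [-0.56060218 -0.75064235  0.47544971]
the job is handed in; nothing more can be done
None
```

The smaller push nut is on the spindle, seated on the hub and released, and the job was handed in at about 36 s. The disc should be about 2 mm down, but this is an estimate: I measured 2.5 mm before the last release, and the cameras ran out before I could check it afterwards; it reached about 3 mm at most, short of crushing the ring.

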